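# Dress the rim of a steel disc with forward file strokes

## Robot

A 6-joint arm with a two-finger parallel gripper is mounted at the origin on a cart in front of the work surface, level with it; the furniture and walls round the work are solid. World frame = base frame: x ahead of the robot, y to its left, z up, the work surface at z = 0. Lengths are in m, angles in rad, forces in N, time in s.
With the tool pointing down it reaches from about 0.35 to 0.8 m from the base axis. Payload 7.3 kg.
Tool frame: the origin (TCP) lies between the finger pads; the fingertips stand 25 mm ahead of it and the grasp point (between the pads) lies 6 mm ahead of it (r.tip_extent is the distance from the TCP to the fingertips, in m); z points along the fingers, y is the direction in which the jaws open and shut (so a half turn about z gives the same grasp; the last joint's range is limited). The gripper opens to 85 mm and grips with 20 to 120 N. Pads are 22 mm wide; open, the fingers measure 114 mm over their backs; the gripper's body (76 mm by 85 mm) begins 54 mm behind the grasp point. The pads swing forward as they close: fully open they stand 13 mm farther back than shut.
Start: joints at [-1.278, 0.342, 1.524, -0, 1.275, -0.146], TCP at [0.223, -0.475, 0.256] pointing down, gripper open.
Joint ranges: [-2.53, 2.53], [-0.77, 2.02], [0.04, 2.7], [-1, 4.14], [0.28, 2.66], [-3.11, 3.11]. Speed limits (rad/s): [2.57, 2.57, 3.14, 3.14, 3.14, 3.14].

## Interface

Orientations are given as a unit quaternion [x, y, z, w].
In Python, from workcell import r, command_gripper, optics gives the robot as it stands. The module is installed in compiled form; this text tells all that it offers. Calls block until the motion is done:
- r.reach(position, orientation): joint-space move of the TCP to a pose.
- r.move_straight(position, orientation=None, speed=0.15, max_force=None): straight line of the TCP; orientation=None keeps the orientation; speed is the mean speed in m/s. With max_force (N) it stops when the force on the tool has changed by that much, and returns True; else False.
- r.movej(angles): joint-space move.
- command_gripper(opening, force=None): finger opening in m; force is the grip in N (None keeps the last); returns when the fingers have stopped.
- r.hold(seconds).
- r.solve_ik(position, orientation): joint angles nearest the present ones, or None.
- r.read_state(): the state.
- optics.get_image(name): name is "scene" or "top" or "wrist"; returns (picture, depth): 400x640x3 uint8, red, green, blue; 400x640 float32, m along the optical axis (not along the pixel's ray), 0 where there is no reading.
- optics.camera_model(name): a dict with "K" (3x3 intrinsics, pixels), "R" (3x3) and "t" (3): a world point X has camera coordinates R X + t; the wrist camera has in their place "tool_from_camera" (4x4, takes a point from camera to tool coordinates, whose origin is the TCP and whose axes are the flange's). Camera axes: x right, y down, z forward; pixel columns grow to the right and rows downward; lengths in m; the calibration is good to about 2 mm. A picture is of the moment at which its call begins: read the wrist's pose just before it. camera_model takes no time and is no camera call.
A pose or a line that the arm cannot do raises r.PlanningError and nothing moves.
- r.finish_job(): hands the job in, once; it reports no verdict.
The state is a dict: "time_s": time; "joint_positions": joint angles; "dq": joint speeds; "tau": joint torques, N m; "eef_pos": TCP position; "eef_rot": TCP orientation; "contact_force": force on the tool from outside, world axes, zero at the start; "torque": the same for the moment, N m; "grip_width": finger opening in m.
Only numpy, scipy, OpenCV 4.12 (cv2) and the standard library are available. Lean on these libraries where they do the work, as an engineer would, in place of code of your own. Each camera call takes 0.05 s, during which the arm holds its last target.

## Task

Take the handled file from its tray and dress the rim of the upright steel disc: press the file flat on the top of the rim, firmly but with never more than about 15 N, and push it lengthwise away from you in repeated strokes, lifting it clear of the rim for every return so that the disc is never dragged backwards. Keep stroking until the black stud on the disc's face, which starts near the top, has been carried over and round to the bottom, touching the stand and disc with nothing but the file. Then lay the file flat back in its tray, let go, and leave the other things where they stand.

Things in the scene. Friction and masses are not known exactly. Their poses are not given: they have to be found in the camera images.
- file_grip (a point): Handled file: dark steel plate 150 x 24 x 7 (x, y, z) with a wooden grip block 64 x 26 x 42 high upright on its middle; 0.15 to 0.3 kg. Lies in the tray, block up. This point: inside the block, 30 above the file's underside, 19 below the block's top; x along the file, z up. Grasp the block across its 26 width, tips above the plate, with about 100 N: pressing near the file's ends tips it.
- tray: Low pale wooden tray, fixed, 200 x 66 x 12 high, walls and floor 4 thick; origin at the centre of its underside, x along its length. The file lies in it lengthwise.
- stand: Stand, fixed: dark steel base 130 x 90 x 12 and one grey post 36 x 14, 95 high, its middle 26 to the +y side of the disc. Origin under the disc's axle, at the base's underside. x: stroke direction (away from the robot, slantwise to the right); y: the axle (the disc's open face with the stud looks to -y); z up.
- rim_top (a point): Nominal top of the disc's rim, 115 above the worktop, fixed to the stand, axes as the stand's. The disc (90 diameter, 6 thick) is off-centre on its axle: the true rim top is up to 5 above or below this point and shifts, unpredictably, as it turns, so pressure must be felt. The axle is sprung: it yields straight down 1 mm per 8 N, 5 mm at most.
- disc (a joint): Turn of the disc, rad: 0 = stud straight up, grows as the rim's top goes along the stand's +x, 3.14 = stud straight down. Stiff axle (dry friction 0.06 N m plus 0.16 N m per rad/s; file on rim about 0.6): under light pressure the file just slips; at 8 N and 50 mm/s it slides while dragging the disc at about 1 rad/s. The disc stays where left.
- stud (a point): Outer end of the black stud on the disc's face, 12 in diameter, 8 proud, 32 from the axle; for looking at only (it can be passed through).
- espresso_cup: Bystander: small cup 64 x 88 x 49, at the back; origin at the centre of its underside.
- tuna_tin: Bystander: flat steel tin 66 in diameter x 22, at the front edge; origin at the centre of its underside.
- egg_timer: Bystander: kitchen timer 62 in diameter x 58, at the back; origin at the centre of its underside.
- salt_shaker: Bystander: shaker 44 in diameter x 90, at the back left; origin at the centre of its underside.
- mug: Bystander: spotted mug 82 x 114 x 91, at the back right; origin at the centre of its underside.

How it is judged:
On the way, in this order (a step that is already met when the one before it is completed fails the run):
1. the file is lifted out of the tray (height (world z) of file_grip above 0.08 m and contact force between file and tray below 0.1 N), for 0.1 s.
2. a stroke lengthwise along the stand's direction, the file flat and pressed on the rim, has carried the stud past 0.7 rad (value of joint disc above 0.7 rad and contact force between file and stand above 2 N and angle between the x axis of file_grip and the x axis of stand, either way round below 0.35 rad and angle between file_grip's own z axis and vertical below 0.26 rad), for 0.1 s.
3. the file is lifted clear of the rim and brought back (contact force between file and stand below 0.1 N and height (world z) of file_grip above 0.145 m and x of file_grip in the frame of stand below 0 m), for 0.05 s.
4. another pressed stroke has carried the stud to the bottom (value of joint disc above 2.7 rad and contact force between file and stand above 2 N).
At the end, for the whole second after the job is handed in: The stud has come round to the bottom (disc at 2.7 to 3.7 rad), and the file lies flat, block up, on the floor of its tray, at rest and released (value of joint disc between 2.7 and 3.7 rad and x of file_grip in the frame of tray between -0.025 and 0.025 m and y of file_grip in the frame of tray between -0.018 and 0.018 m and z of file_grip in the frame of tray below 0.038 m and angle between file_grip's own z axis and vertical below 0.08 rad and linear speed of file below 0.02 m/s); the robot touches nothing.
It fails at once if the file is pressed on the disc or stand with more than 20 N (contact force between file and stand above 20 N).
It fails at once if the disc is dragged backwards (velocity of joint disc below -0.3 rad/s).
It fails at once if the fingers or arm touch the disc or stand (contact force between any of the fingers, the arm and stand above 0.5 N).
It fails at once if a bystander is shifted by more than 15 mm (distance of any of espresso_cup, tuna_tin, egg_timer, salt_shaker, mug from where it was at the start of the episode above 0.015 m).
It also fails if it takes over 67 s, if anything falls off the work surface, if the arm or the gripper's body presses on something with over 40 N, if the wrist force passes 120 N, or if a joint passes its speed limit or range.

## Working session

There is one attempt and no reset: what is moved stays moved. The work goes in short steps, each a Python script; the robot and the scene stay as the last script left them, time stands still between calls to the robot, and variables do not carry over. Pictures are saved under pics/ and viewed, and the job is handed in when it is done.

```bash
mkdir -p pics; ls
python3 - <<'E'
from workcell import r, command_gripper, optics
import cv2,numpy as np
for n in ("scene","top"):
    im,d=optics.get_image(n); cv2.imwrite(f"pics/{n}0.png",im[:,:,::-1]); np.save(f"pics/{n}0.npy",d)
    m=optics.camera_model(n); print(n,{k:np.round(v,4).tolist() for k,v in m.items() if k!='name'})
s=r.read_state();print(s); print(r.tip_extent)
E
```

```text
pics
scene {'K': [[494.4118, 0.0, 317.7954], [0.0, 494.4118, 210.6705], [0.0, 0.0, 1.0]], 'R': [[-0.9117, -0.4106, 0.0165], [-0.3291, 0.7057, -0.6274], [0.2459, -0.5775, -0.7785]], 't': [0.4648, 0.2607, 1.0602]}
top {'K': [[464.7505, 0.0, 319.0062], [0.0, 464.7505, 202.2966], [0.0, 0.0, 1.0]], 'R': [[0.0019, -1.0, 0.0073], [-0.9978, -0.0024, -0.066], [0.066, -0.0071, -0.9978]], 't': [-0.0254, 0.5284, 1.252]}
{'time_s': 0.1, 'joint_positions': array([-1.27799164e+00,  3.42697277e-01,  1.52491209e+00,  4.71656750e-05,
        1.27545262e+00, -1.46012952e-01]), 'dq': array([-0.00065813, -0.00282558, -0.00268202,  0.00104567,  0.00067667,
       -0.00156518]), 'tau': array([ 1.72630218e-03, -4.34448016e+01, -2.46490091e+01, -8.84758379e-05,
        4.65761797e-03,  5.41431262e-06]), 'eef_pos': array([ 0.22298591, -0.47492662,  0.25567578]), 'eef_rot': array([ 9.76027525e-01,  2.17645881e-01, -3.13772408e-05, -7.34344398e-04]), 'contact_force': array([ 0.27965088, -0.0154466 , -0.56353264]), 'torque': array([-0.00383736,  0.02952683, -0.10816178]), 'grip_width': 0.08536329905770235}
0.025
```

View pics/scene0.png

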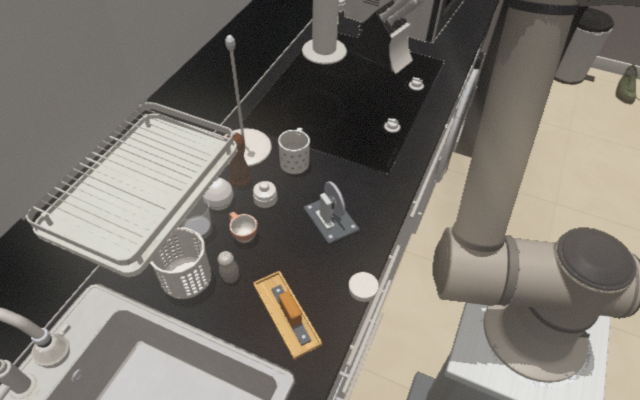

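View pics/top0.png

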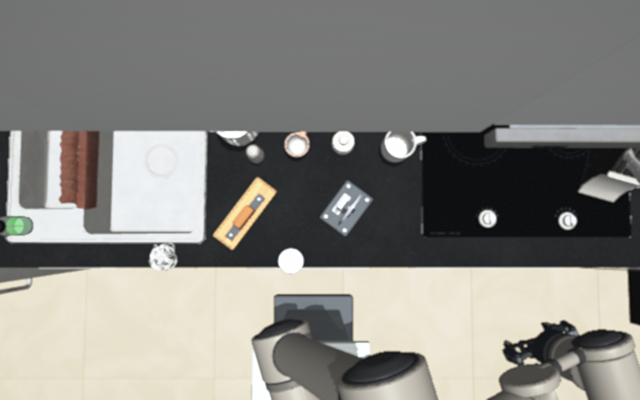

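The top view shows the tray with the file around (245,213), the stand at (347,208) and the tuna tin at (290,261), with the other bystanders along row 145. I'll enlarge it next.

Run:
```python
import cv2,numpy as np
im=cv2.imread("pics/top0.png")
a=cv2.resize(im[165:255,200:280],None,fx=6,fy=6,interpolation=cv2.INTER_CUBIC)
b=cv2.resize(im[170:250,310:385],None,fx=7,fy=7,interpolation=cv2.INTER_CUBIC)
cv2.imwrite("pics/ta.png",a);cv2.imwrite("pics/tb.png",b)
im=cv2.imread("pics/scene0.png")
cv2.imwrite("pics/sb.png",cv2.resize(im[170:250,290:370],None,fx=7,fy=7,interpolation=cv2.INTER_CUBIC))
```

```text
(no output)
```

View pics/ta.png

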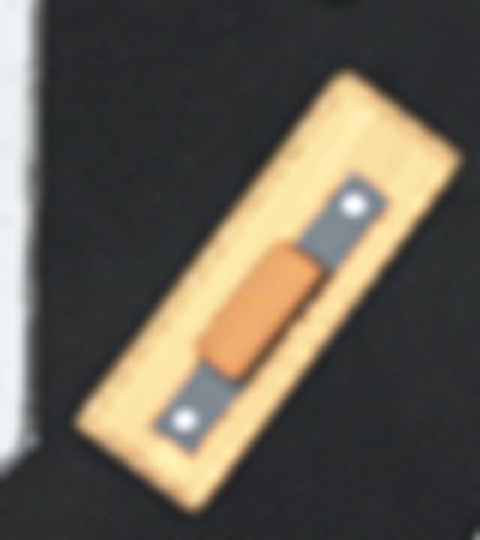

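View pics/tb.png

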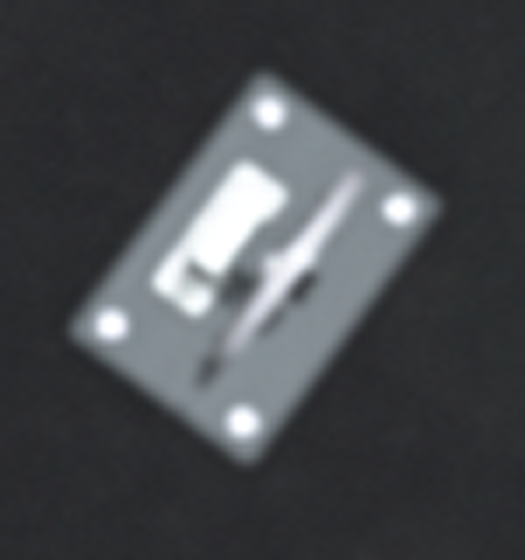

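View pics/sb.png

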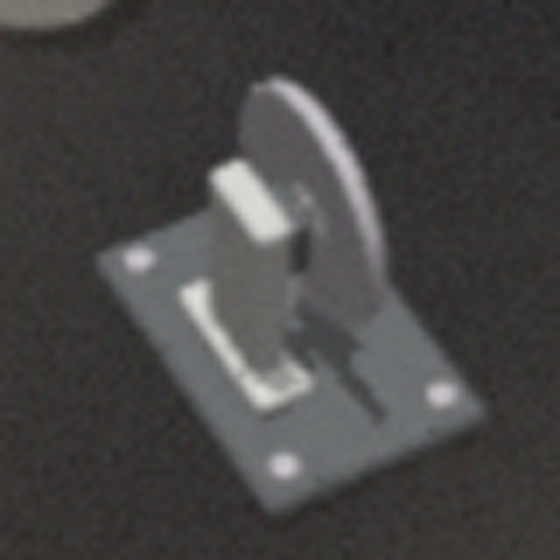

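```bash
cat > h.py <<'E'
from workcell import r, command_gripper, optics
import numpy as np, cv2
from scipy.spatial.transform import Rotation as Ro
def unproj(name,uv,z,m=None):
    m=m or optics.camera_model(name)
    K,R,t=[np.array(m[k],float) for k in "KRt"]
    o=-R.T@t; d=R.T@np.linalg.inv(K)@np.array([uv[0],uv[1],1.])
    return o+d*(z-o[2])/d[2]
def wristmodel():
    s=r.read_state(); m=dict(optics.camera_model("wrist"))
    T=np.eye(4);T[:3,:3]=Ro.from_quat(s["eef_rot"]).as_matrix();T[:3,3]=s["eef_pos"]
    W=np.linalg.inv(T@np.array(m["tool_from_camera"]))
    return dict(K=m["K"],R=W[:3,:3],t=W[:3,3])
def proj(m,X):
    K,R,t=[np.array(m[k],float) for k in "KRt"]
    p=K@(R@np.array(X)+t); return p[:2]/p[2]
E
python3 - <<'E'
from h import *
def crop(pts,f,o): return [((u+.5)/f-.5+o[0],(v+.5)/f-.5+o[1]) for u,v in pts]
def rep(n,pts,f,o,z):
    P=np.array([unproj("top",p,z) for p in crop(pts,f,o)]);print(n,P[:,:2].round(4).tolist(),"c",P.mean(0).round(4));return P
T=rep("tray",[(346,70),(462,157),(196,512),(77,424)],6,(200,165),.012)
for i in range(4): d=T[(i+1)%4]-T[i];print(np.linalg.norm(d).round(4),np.degrees(np.arctan2(d[1],d[0])).round(1))
F=rep("rivets",[(353,205),(184,420)],6,(200,165),.012); d=F[0]-F[1];print(np.linalg.norm(d),np.degrees(np.arctan2(d[1],d[0])))
S=rep("stand",[(262,72),(442,205),(249,465),(70,330)],7,(310,170),.012)
for i in range(4): d=S[(i+1)%4]-S[i];print(np.linalg.norm(d).round(4),np.degrees(np.arctan2(d[1],d[0])).round(1))
B=rep("bolts",[(270,112),(399,209),(242,421),(111,325)],7,(310,170),.013)
D=rep("disc ends at axle height",[(357,178),(215,365)],7,(310,170),.07);d=D[0]-D[1];print(np.linalg.norm(d),np.degrees(np.arctan2(d[1],d[0])))
# post
rep("post top",[(248,160),(290,193),(200,318),(152,284)],7,(310,170),.095)
# disc from depth
m=optics.camera_model("top");dep=np.load("pics/top0.npy");K,R,t=[np.array(m[k]) for k in "KRt"]
v,u=np.mgrid[170:250,310:385];z=dep[170:250,310:385]
X=(np.stack([(u-K[0,2])/K[0,0]*z,(v-K[1,2])/K[1,1]*z,z],-1)-t)@R
P=X[(X[...,2]>.045)&(z>0)]; print(len(P)); 
c=S.mean(0); 
for q in P[np.argsort(-P[:,2])][:60:3]: print(q.round(4))
print(X[...,2].max())
for n,uv,zz in [("tin",(290.5,261),.02),("mug",(399,146),.09),("timer",(343,142),.058),("cup",(297,145),.049),("salt",(255,154),.09)]: print(n,unproj("top",uv,zz).round(3))
E
```

```text
tray [[0.6002, 0.1458], [0.5603, 0.0923], [0.3984, 0.2116], [0.4381, 0.2661]] c [0.4992 0.1789 0.012 ]
0.0667 -126.7
0.2011 143.6
0.0675 54.0
0.2019 -36.6
rivets [[0.5382, 0.1419], [0.44, 0.2176]] c [0.4891 0.1798 0.012 ]
0.12398051944367044 -37.63897153110432
stand [[0.5909, -0.1012], [0.5386, -0.1718], [0.4367, -0.0959], [0.4893, -0.0259]] c [ 0.5139 -0.0987  0.012 ]
0.0878 -126.5
0.1271 143.3
0.0875 53.1
0.1265 -36.5
bolts [[0.575, -0.1043], [0.537, -0.1548], [0.4538, -0.0931], [0.4912, -0.0419]] c [ 0.5143 -0.0985  0.013 ]
disc ends at axle height [[0.5444, -0.1329], [0.4743, -0.0796]] c [ 0.5093 -0.1062  0.07  ]
0.08809770953936229 -37.23211766088087
post top [[0.5489, -0.0904], [0.5368, -0.1058], [0.4908, -0.0728], [0.5032, -0.0552]] c [ 0.5199 -0.081   0.095 ]
240
[ 0.5124 -0.1112  0.122 ]
[ 0.51   -0.1088  0.1204]
[ 0.5226 -0.119   0.1199]
[ 0.5    -0.0989  0.1189]
[ 0.4976 -0.099   0.1178]
[ 0.5278 -0.1167  0.1176]
[ 0.5001 -0.1015  0.1171]
[ 0.5027 -0.1041  0.1165]
[ 0.5153 -0.1092  0.1162]
[ 0.5052 -0.1067  0.116 ]
[ 0.5306 -0.122   0.115 ]
[ 0.5205 -0.117   0.1136]
[ 0.5256 -0.117   0.1132]
[ 0.4953 -0.0943  0.1123]
[ 0.5333 -0.1223  0.1119]
[ 0.4979 -0.0945  0.1098]
[ 0.4903 -0.0919  0.1095]
[ 0.5031 -0.1072  0.1086]
[ 0.4853 -0.092   0.1078]
[ 0.5032 -0.1125  0.1068]
1.2842612117012082
tin [0.369 0.053 0.02 ]
mug [ 0.671 -0.231  0.09 ]
timer [ 0.687 -0.088  0.058]
cup [0.68  0.035 0.049]
salt [0.649 0.142 0.09 ]
```

```bash
cat >> h.py <<'E'
YAW=np.radians(-36.6)
ex=np.array([np.cos(YAW),np.sin(YAW),0]); ey=np.array([-np.sin(YAW),np.cos(YAW),0]); ez=np.array([0,0,1.])
def quat(half):
    y=ey*(1 if half==0 else -1); z=-ez; x=np.cross(y,z)
    return Ro.from_matrix(np.stack([x,y,z],1)).as_quat()
E
python3 - <<'E'
from h import *
for h in (0,1):
  for p in [(.489,.18,.16),(.489,.18,.04),(.53,-.13,.15),(.48,-.08,.2)]:
    q=r.solve_ik(p,quat(h)); print(h,p,None if q is None else np.round(q,2))
E
```

```text
0 (0.489, 0.18, 0.16) [ 0.21  0.43  1.67 -0.    1.04 -0.73]
0 (0.489, 0.18, 0.04) [ 0.21  0.61  1.78 -0.    0.75 -0.73]
0 (0.53, -0.13, 0.15) [-0.38  0.49  1.62 -0.    1.04 -1.31]
0 (0.48, -0.08, 0.2) [-0.32  0.33  1.71 -0.    1.1  -1.25]
1 (0.489, 0.18, 0.16) [ 0.21  0.43  1.67 -0.    1.04  2.42]
1 (0.489, 0.18, 0.04) [ 0.21  0.61  1.78 -0.    0.75  2.42]
1 (0.53, -0.13, 0.15) [-0.38  0.49  1.62 -0.    1.04  1.83]
1 (0.48, -0.08, 0.2) [-0.32  0.33  1.71 -0.    1.1   1.89]
```

Run:
```python
from h import *
q=quat(0)
r.reach([.47,-.10,.30],q)
m=wristmodel(); im,d=optics.get_image("wrist"); cv2.imwrite("pics/w1.png",im[:,:,::-1]); np.savez("pics/w1.npz",d=d,**m)
r.reach([.48,.18,.25],q)
m=wristmodel(); im,d=optics.get_image("wrist"); cv2.imwrite("pics/w2.png",im[:,:,::-1]); np.savez("pics/w2.npz",d=d,**m)
s=r.read_state();print(s["time_s"],s["eef_pos"],s["contact_force"])
```

```text
2.9583 [0.48053994 0.17877388 0.25027153] [-0.61769054 -0.01690131 -0.11496786]
```

View pics/w1.png

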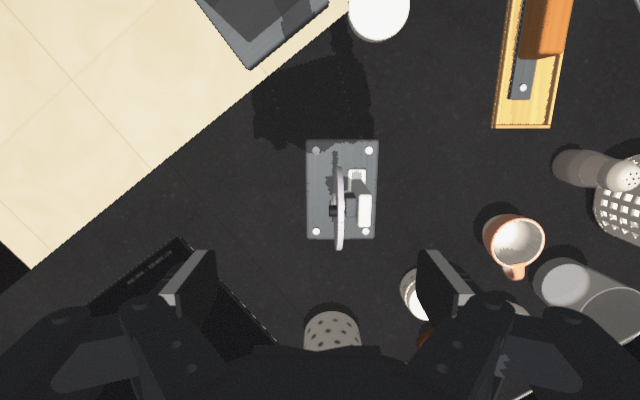

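View pics/w2.png

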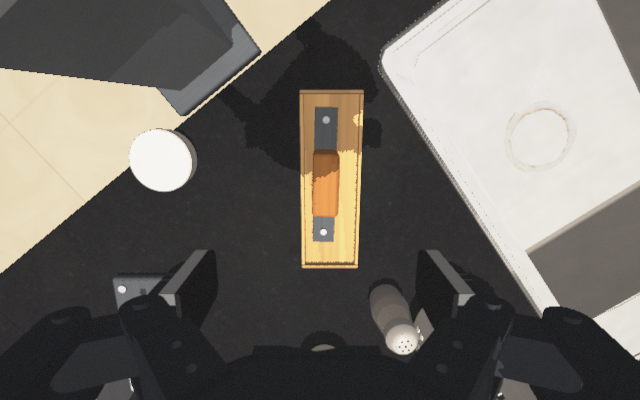

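Run:
```python
import cv2
im=cv2.imread("pics/w1.png"); cv2.imwrite("pics/w1c.png",cv2.resize(im[132:257,285:400],None,fx=4.8,fy=4.8,interpolation=cv2.INTER_CUBIC))
im=cv2.imread("pics/w2.png"); cv2.imwrite("pics/w2c.png",cv2.resize(im[80:280,280:380],None,fx=3,fy=3,interpolation=cv2.INTER_CUBIC))
```

```text
(no output)
```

View pics/w1c.png

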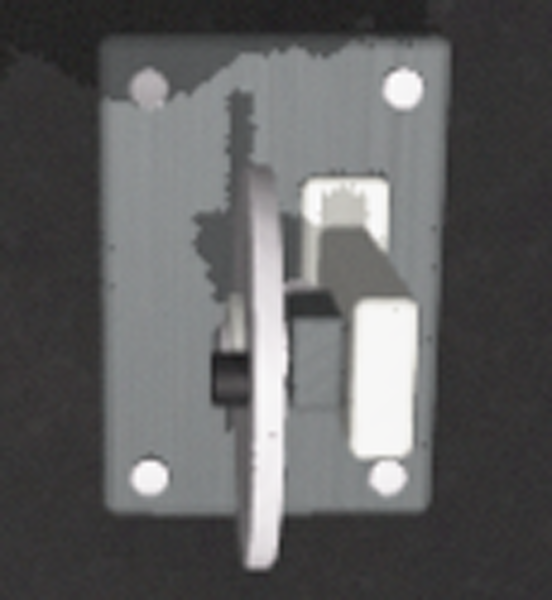

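View pics/w2c.png

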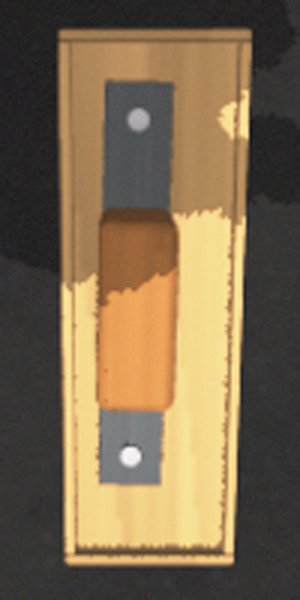

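Run:
```python
from h import *
def crop(pts,f,o): return [((u+.5)/f-.5+o[0],(v+.5)/f-.5+o[1]) for u,v in pts]
def ld(n): z=np.load(n); return dict(K=z["K"],R=z["R"],t=z["t"])
def rep(n,pts,f,o,z,m):
    P=np.array([unproj("",p,z,m) for p in crop(pts,f,o)]);c=P.mean(0);print(n,"c",c.round(4),[(round(float(np.linalg.norm(P[i]-P[i-1])),4),round(float(np.degrees(np.arctan2(*(P[i]-P[i-1])[1::-1])),),1)) for i in range(len(P))]);return c
m1,m2=ld("pics/w1.npz"),ld("pics/w2.npz")
o1=(285,132);o2=(280,80)
S=rep("stand",[(100,36),(450,38),(430,516),(104,514)],4.8,o1,.012,m1)
rep("bolts",[(149,88),(403,88),(388,478),(150,478)],4.8,o1,.013,m1)
D=rep("rim top",[(265,378)],4.8,o1,.115,m1)
p=rep("post top",[(355,298),(417,300),(410,458),(350,458)],4.8,o1,.095,m1)
e=rep("disc ends",[(260,168),(261,570)],4.8,o1,.07,m1)
st=rep("stud",[(213,378)],4.8,o1,.102,m1)
for n,x in (("rim",D),("post",p),("ends",e),("stud",st)): print(n,"rel base: x' %.4f y' %.4f"%((x-S)@ex,(x-S)@ey))
T=rep("tray",[(58,30),(251,30),(233,565),(65,565)],3,o2,.012,m2)
F=rep("rivets",[(139,120),(130,457)],3,o2,.012,m2)
b=rep("block",[(100,209),(178,212),(172,408),(98,408)],3,o2,.053,m2)
for n,x in (("riv",F),("block",b)): print(n,"rel tray: x' %.4f y' %.4f"%((x-T)@ex,(x-T)@ey))
```

```text
stand c [ 0.5155 -0.0954  0.012 ] [(0.1287, 143.3), (0.088, 53.0), (0.1288, -36.3), (0.0889, -127.1)]
bolts c [ 0.5163 -0.0955  0.013 ] [(0.105, 143.4), (0.0642, 53.3), (0.105, -36.6), (0.0643, -126.7)]
rim top c [ 0.5049 -0.0983  0.115 ] [(0.0, 0.0)]
post top c [ 0.526  -0.0811  0.095 ] [(0.0355, 143.5), (0.013, 51.4), (0.035, -36.7), (0.0129, -126.7)]
disc ends c [ 0.5171 -0.1046  0.07  ] [(0.0958, 144.4), (0.0958, -35.6)]
stud c [ 0.5023 -0.1086  0.102 ] [(0.0, 0.0)]
rim rel base: x' -0.0067 y' -0.0087
post rel base: x' -0.0001 y' 0.0178
ends rel base: x' 0.0068 y' -0.0064
stud rel base: x' -0.0027 y' -0.0185
tray c [0.5015 0.1829 0.012 ] [(0.1998, 143.3), (0.0656, 53.3), (0.1998, -36.6), (0.066, -126.7)]
rivets c [0.4915 0.1824 0.012 ] [(0.1249, 142.2), (0.1249, -37.8)]
block c [0.4887 0.1843 0.053 ] [(0.0659, 142.6), (0.0246, 51.1), (0.0649, -37.4), (0.0246, -126.7)]
riv rel tray: x' -0.0077 y' -0.0064
block rel tray: x' -0.0111 y' -0.0065
```

Run:
```python
from h import *
import h
y=np.radians(-37.4); Y=np.array([-np.sin(y),np.cos(y),0]); Z=-ez
q=Ro.from_matrix(np.stack([np.cross(Y,Z),Y,Z],1)).as_quat()
p=np.array([.4902,.1818,.041])
command_gripper(0.06)
r.reach(p+[0,0,.08],q)
print(r.move_straight(p,q,speed=.1,max_force=8))
s=r.read_state();print(s["eef_pos"],s["contact_force"])
command_gripper(0.0,force=100)
s=r.read_state();print(s["grip_width"],s["contact_force"],s["torque"],s["eef_pos"])
r.move_straight(p+[0,0,.09],speed=.12)
r.hold(.2)
s=r.read_state();print(s["time_s"],s["grip_width"],s["contact_force"],s["torque"],s["eef_pos"])
m=wristmodel(); im,d=optics.get_image("wrist"); cv2.imwrite("pics/w3.png",im[:,:,::-1])
im,d=optics.get_image("scene"); cv2.imwrite("pics/s3.png",cv2.resize(im[150:350,200:420,::-1],None,fx=3.5,fy=2.9))
```

```text
False
[0.49072402 0.18192177 0.04168466] [ 0.3890617  -1.07343875 -0.48558859]
0.02488299316249148 [-0.39864611  0.36875275  6.41971701] [-0.04985529  0.20042647  0.0086726 ] [0.49058161 0.18190151 0.04173081]
6.375 0.02507233485715228 [ 0.27828832 -0.53089151 -3.05641371] [ 0.04519021 -0.04245676  0.01966183] [0.48980163 0.1817043  0.13019837]
```

View pics/w3.png

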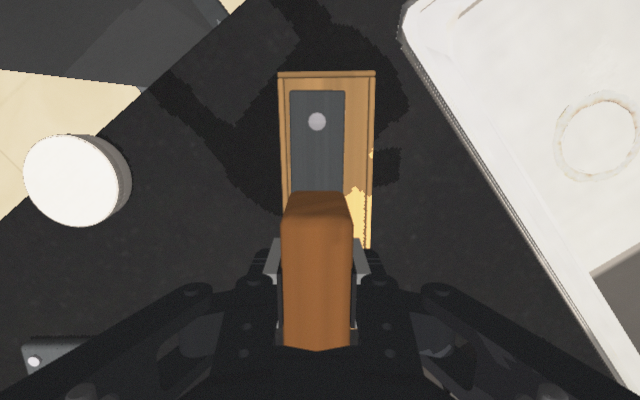

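View pics/s3.png

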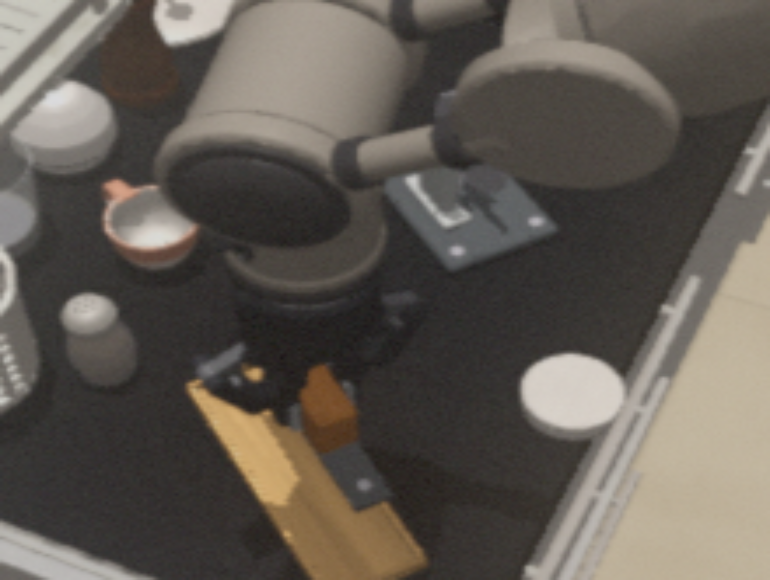

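```bash
cat >> h.py <<'E'
STAND=np.array([.5102,-.1035,0.])
Q=quat(0)
def pt(x,z): return STAND+ex*x+ez*z
def fz():
    return r.read_state()["contact_force"]
def stroke(x0,x1,tare,zc=.175,target=9.,seg=.005,speed=.05,nmax=99,zlow=.143):
    hit=r.move_straight(pt(x0,zlow),Q,speed=.02,max_force=6)
    s=r.read_state(); z=s["eef_pos"][2]; x=(s["eef_pos"]-STAND)@ex
    f=s["contact_force"]-tare; print("touch",hit,"t%.2f z %.4f F %s"%(s["time_s"],z,f.round(1)),"x %.4f"%x)
    if not hit: return None
    zcmd=z; slope=0.; x=x0; n=0
    while x<x1-1e-6 and n<nmax:
        n+=1; x=min(x+seg,x1)
        e=(target-f[2])/8000.
        dz=np.clip(-0.6*e+slope,-.0012,.0012)
        zcmd+=dz; slope=np.clip(.7*slope+.3*dz,-.0006,.0006)
        st=r.move_straight(pt(x,zcmd),Q,speed=speed,max_force=8)
        s=r.read_state(); f=s["contact_force"]-tare
        print("x %.3f/%.4f zc %.4f z %.4f F %s %s t%.2f"%(x,(s["eef_pos"]-STAND)@ex,zcmd,s["eef_pos"][2],f.round(1),"STOP" if st else "",s["time_s"]))
        if f[2]>14: zcmd+=.0006
    return x,zcmd
def lift(x): r.move_straight(pt(x+.006,.178),Q,speed=.08)
E
python3 - <<'E'
from h import *
r.move_straight([.4902,.1818,.19],speed=.15)
r.reach(pt(-.034,.185),Q)
r.move_straight(pt(-.033,.168),Q,speed=.05)
r.hold(.3)
F=[]
for i in range(6): r.hold(.03); F.append(fz())
F=np.array(F); t=F.mean(0); print(t,F.std(0)); np.save("tare.npy",t)
print(r.read_state()["eef_pos"],pt(-.033,.168))
print(stroke(-.032,-.012,t))
E
```

```text
[-0.10601648  0.03453946 -2.44738886] [0.64104449 0.40364552 0.48555082]
[ 0.48371698 -0.08387736  0.16808996] [ 0.48370702 -0.08382458  0.168     ]
touch True t9.78 z 0.1553 F [-0.9  0.6  8.7] x -0.0320
x -0.027/-0.0264 zc 0.1553 z 0.1556 F [ 0.7 -0.6  5.1]  t10.05
x -0.022/-0.0214 zc 0.1550 z 0.1552 F [-0.1  0.3  7.1]  t10.30
x -0.017/-0.0165 zc 0.1547 z 0.1548 F [0.5 0.1 7.4]  t10.55
x -0.012/-0.0116 zc 0.1545 z 0.1545 F [-0.   1.1  6.3]  t10.80
(-0.012, np.float64(0.15448924458571547))
```

Run:
```python
from h import *
import h
t=np.load("tare.npy")
# continue
s=r.read_state();x=-.012;z=.15449;f=s["contact_force"]-t;slope=-.0002
while x<.034:
    x+=.006; e=(9.5-f[2])/8000; dz=np.clip(-.6*e+slope,-.0012,.0012); z+=dz; slope=np.clip(.7*slope+.3*dz,-.0006,.0006)
    st=r.move_straight(pt(x,z),Q,speed=.05,max_force=8)
    s=r.read_state(); f=s["contact_force"]-t
    print("x %.3f/%.4f zc %.4f z %.4f F %s %s t%.2f"%(x,(s["eef_pos"]-STAND)@ex,z,s["eef_pos"][2],f.round(1),st,s["time_s"]))
lift(x)
r.move_straight(pt(-.033,.178),Q,speed=.15)
m=wristmodel(); im,d=optics.get_image("wrist"); cv2.imwrite("pics/w4.png",im[:,:,::-1])
im,d=optics.get_image("top"); cv2.imwrite("pics/t4.png",cv2.resize(im[160:260,300:400,::-1],None,fx=5,fy=5))
im,d=optics.get_image("scene"); cv2.imwrite("pics/s4.png",cv2.resize(im[140:260,260:400,::-1],None,fx=5,fy=5))
F=[]
for i in range(4): r.hold(.03); F.append(fz())
print(np.mean(F,0),r.read_state()["torque"],r.read_state()["time_s"])
```

```text
x -0.006/-0.0056 zc 0.1540 z 0.1540 F [0.7 0.9 5.9] False t11.07
x 0.000/0.0004 zc 0.1535 z 0.1534 F [-0.3  0.4  7. ] False t11.33
x 0.006/0.0065 zc 0.1530 z 0.1529 F [0.5 0.7 6. ] False t11.60
x 0.012/0.0126 zc 0.1523 z 0.1523 F [0.5 0.4 5.2] False t11.87
x 0.018/0.0186 zc 0.1515 z 0.1516 F [-0.8  0.5  6.4] False t12.14
x 0.024/0.0246 zc 0.1507 z 0.1508 F [-0.8 -0.1  7.8] False t12.42
x 0.030/0.0305 zc 0.1499 z 0.1500 F [ 0.3 -0.3  7.6] False t12.69
x 0.036/0.0365 zc 0.1492 z 0.1493 F [-1.1  0.1  7.5] False t12.97
[ 0.36579634  0.10991938 -2.59118188] [-0.02139681  0.02773036 -0.03550259] 14.4167
```

View pics/w4.png

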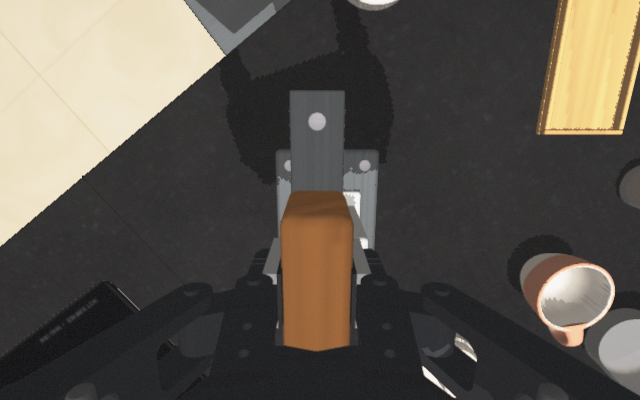

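View pics/t4.png

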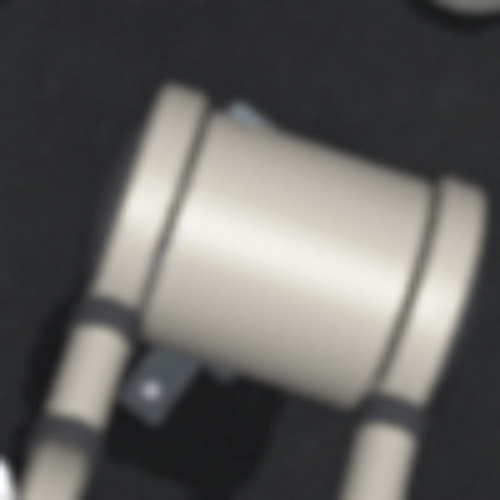

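View pics/s4.png

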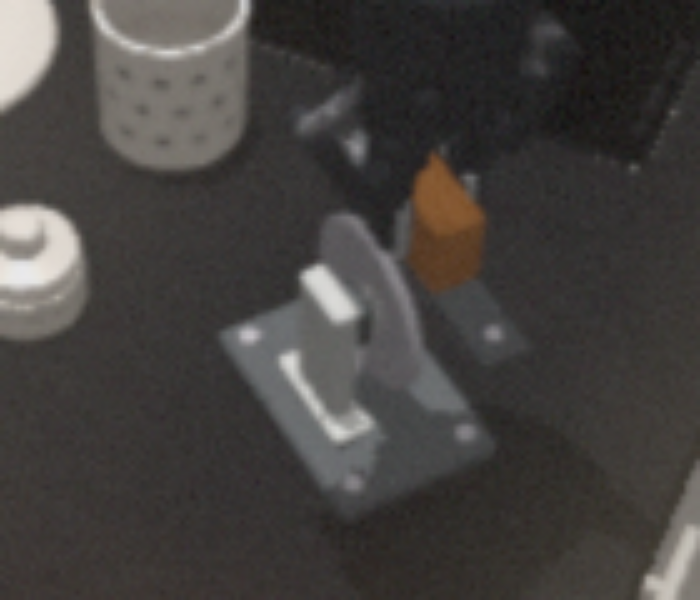

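```bash
cat >> h.py <<'E'
def look(name):
    r.move_straight(pt(-.05,.22)-ey*.10,Q,speed=.25)
    m=wristmodel(); im,d=optics.get_image("wrist"); cv2.imwrite(f"pics/{name}.png",im[:,:,::-1]); np.savez(f"pics/{name}.npz",d=d,**m)
    uv=proj(m,pt(0,.07)-ey*.003).round().astype(int); print("axle px",uv,"top",proj(m,pt(0,.115)),"bottom",proj(m,pt(0,.025)),r.read_state()["time_s"])
    c=im[max(0,uv[1]-100):uv[1]+100,max(0,uv[0]-100):uv[0]+100,::-1]
    cv2.imwrite(f"pics/{name}c.png",cv2.resize(c,None,fx=3,fy=3,interpolation=cv2.INTER_CUBIC))
E
python3 - <<'E'
from h import *
r.move_straight(pt(-.04,.21),Q,speed=.2)
look("w5")
E
```

```text
axle px [428 248] top [452.05904378 273.04594243] bottom [416.51645801 230.03460977] 15.3333
```

View pics/w5.png

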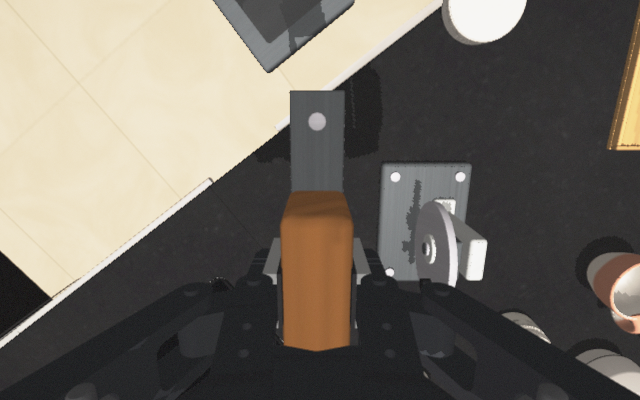

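View pics/w5c.png

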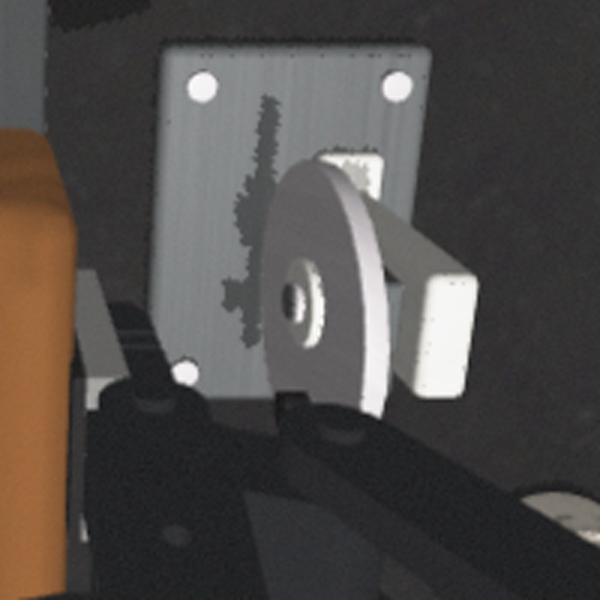

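```bash
cat >> h.py <<'E'
def studtab(name,phis):
    z=np.load(f"pics/{name}.npz"); m=dict(K=z["K"],R=z["R"],t=z["t"])
    uv=proj(m,pt(0,.07)-ey*.003).round()
    for a in phis:
        P=pt(.032*np.sin(a),.07+.032*np.cos(a))-ey*.007
        u=(proj(m,P)-np.maximum(uv-100,0))*3; print("%.1f"%a,u.round(0),end="; ")
    print()
E
python3 -c "
from h import *
studtab('w5',np.arange(0,3.5,.2))"
```

```text
0.0 [325. 351.]; 0.2 [322. 372.]; 0.4 [318. 390.]; 0.6 [312. 403.]; 0.8 [305. 412.]; 1.0 [298. 415.]; 1.2 [291. 414.]; 1.4 [284. 408.]; 1.6 [277. 399.]; 1.8 [271. 386.]; 2.0 [266. 370.]; 2.2 [261. 353.]; 2.4 [258. 334.]; 2.6 [256. 314.]; 2.8 [255. 294.]; 3.0 [255. 274.]; 3.2 [256. 255.]; 3.4 [258. 238.];
```

Run:
```python
from h import *
t=np.load("tare.npy")
r.move_straight(pt(-.04,.20),Q,speed=.2)
r.move_straight(pt(-.034,.158),Q,speed=.06)
r.hold(.15); F=[]
for i in range(5): r.hold(.02); F.append(fz())
t=np.mean(F,0); print(t)
x=stroke(-.032,.028,t,target=10,seg=.006,zlow=.139)
lift(.028)
r.move_straight(pt(-.04,.20),Q,speed=.15)
r.move_straight(pt(-.085,.22)-ey*.10,Q,speed=.25)
def look2(name):
    m=wristmodel(); im,d=optics.get_image("wrist"); cv2.imwrite(f"pics/{name}.png",im[:,:,::-1]); np.savez(f"pics/{name}.npz",d=d,**m)
    uv=proj(m,pt(0,.07)-ey*.003).round().astype(int)
    c=im[max(0,uv[1]-100):uv[1]+100,max(0,uv[0]-100):uv[0]+100,::-1]
    cv2.imwrite(f"pics/{name}c.png",cv2.resize(c,None,fx=3,fy=3,interpolation=cv2.INTER_CUBIC)); print(uv,r.read_state()["time_s"])
look2("w6")
studtab('w6',np.arange(0,3.5,.2))
```

```text
[-0.19661768  0.16126533 -2.61418994]
touch True t17.65 z 0.1490 F [-1.  -0.5  9.9] x -0.0326
x -0.026/-0.0253 zc 0.1490 z 0.1493 F [ 0.1 -1.7  4.9]  t17.95
x -0.020/-0.0195 zc 0.1487 z 0.1487 F [0.1 0.7 5.4]  t18.22
x -0.014/-0.0135 zc 0.1482 z 0.1482 F [-0.8 -0.3  7. ]  t18.48
x -0.008/-0.0076 zc 0.1477 z 0.1478 F [-0.7 -0.7  5.2]  t18.75
x -0.002/-0.0015 zc 0.1471 z 0.1473 F [-1.4  0.1  7.9]  t19.02
x 0.004/0.0045 zc 0.1465 z 0.1468 F [-1.3  0.3  8.3]  t19.28
x 0.010/0.0105 zc 0.1460 z 0.1464 F [-0.2  0.9  8.8]  t19.55
x 0.016/0.0165 zc 0.1454 z 0.1460 F [-0.9 -0.1  9.7]  t19.82
x 0.022/0.0225 zc 0.1449 z 0.1457 F [-2.2  0.2 12.8]  t20.08
x 0.028/0.0285 zc 0.1445 z 0.1455 F [-2.6  0.9 14.1]  t20.35
[424 283] 22.2417
0.0 [324. 360.]; 0.2 [321. 379.]; 0.4 [316. 394.]; 0.6 [311. 405.]; 0.8 [305. 411.]; 1.0 [298. 413.]; 1.2 [291. 409.]; 1.4 [285. 402.]; 1.6 [279. 391.]; 1.8 [273. 376.]; 2.0 [268. 360.]; 2.2 [264. 341.]; 2.4 [261. 322.]; 2.6 [259. 302.]; 2.8 [258. 282.]; 3.0 [258. 263.]; 3.2 [259. 245.]; 3.4 [261. 229.];
```

View pics/w6c.png

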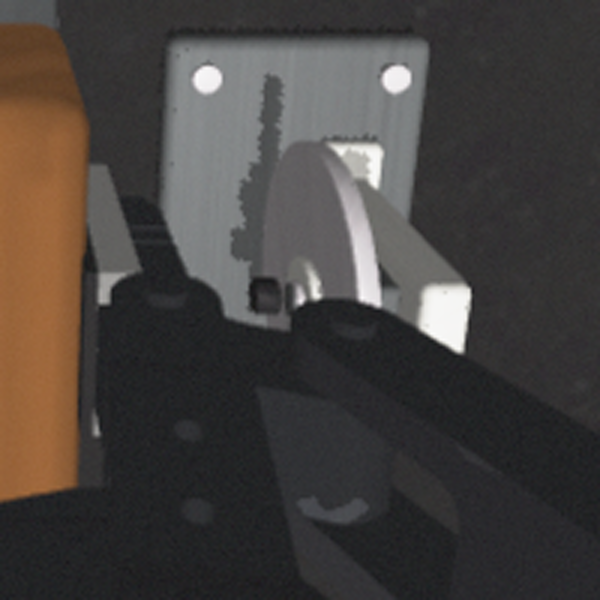

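Run:
```python
from h import *
r.move_straight(pt(-.04,.20),Q,speed=.2)
r.move_straight(pt(-.016,.158),Q,speed=.06)
r.hold(.15); F=[]
for i in range(5): r.hold(.02); F.append(fz())
t=np.mean(F,0); print(t)
x=stroke(-.015,.010,t,target=8,seg=.005,zlow=.138)
lift(.010)
r.move_straight(pt(-.04,.20),Q,speed=.15)
r.move_straight(pt(-.085,.22)-ey*.10,Q,speed=.25)
def look2(name):
    m=wristmodel(); im,d=optics.get_image("wrist"); cv2.imwrite(f"pics/{name}.png",im[:,:,::-1]); np.savez(f"pics/{name}.npz",d=d,**m)
    uv=proj(m,pt(0,.07)-ey*.003).round().astype(int)
    c=im[max(0,uv[1]-100):uv[1]+100,max(0,uv[0]-100):uv[0]+100,::-1]
    cv2.imwrite(f"pics/{name}c.png",cv2.resize(c,None,fx=3,fy=3,interpolation=cv2.INTER_CUBIC)); print(uv,r.read_state()["time_s"])
look2("w7")
studtab('w7',np.arange(2,4,.2))
```

```text
[ 0.05064057  0.1092862  -2.77573524]
touch True t24.79 z 0.1462 F [-2.  -0.5 10. ] x -0.0154
x -0.010/-0.0097 zc 0.1463 z 0.1467 F [-1.3  0.1  7.5]  t25.07
x -0.005/-0.0049 zc 0.1463 z 0.1467 F [-2.6 -0.   9.3]  t25.32
x 0.000/0.0001 zc 0.1464 z 0.1468 F [-1.8  0.6  8.8]  t25.57
x 0.005/0.0050 zc 0.1466 z 0.1470 F [-1.9  0.4  9.9]  t25.82
x 0.010/0.0100 zc 0.1468 z 0.1472 F [-1.6  1.   9.5]  t26.07
[424 283] 27.8167
2.0 [268. 360.]; 2.2 [264. 341.]; 2.4 [261. 322.]; 2.6 [259. 302.]; 2.8 [258. 282.]; 3.0 [258. 263.]; 3.2 [259. 245.]; 3.4 [261. 229.]; 3.6 [265. 215.]; 3.8 [269. 204.];
```

View pics/w7c.png

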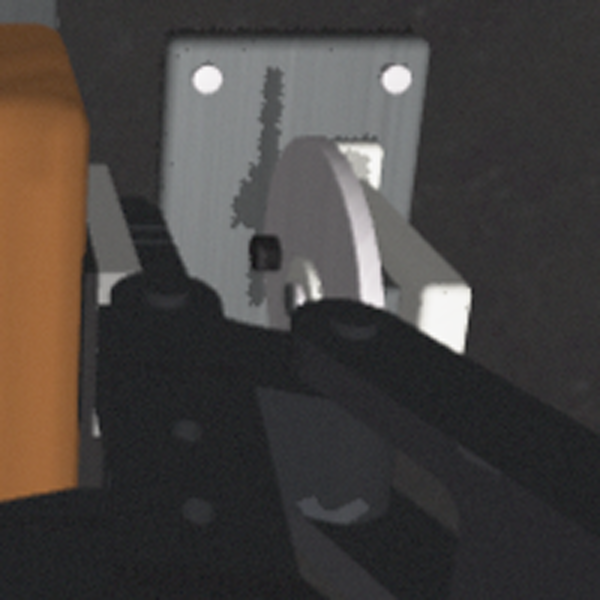

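Run:
```python
from h import *
T=np.array([.5004,.1809,0])
r.move_straight(pt(-.04,.22),Q,speed=.2)
r.reach(T+[0,0,.14],Q)
m=wristmodel(); im,d=optics.get_image("wrist"); cv2.imwrite("pics/w8.png",im[:,:,::-1])
print(r.move_straight(T+[0,0,.052],Q,speed=.1,max_force=10))
print(r.move_straight(T+[0,0,.040],Q,speed=.02,max_force=5))
s=r.read_state();print(s["eef_pos"],s["contact_force"],s["time_s"])
```

```text
False
True
[0.50035035 0.18092145 0.04172728] [-0.88107127  0.48025542  5.22883256] 31.1833
```

View pics/w8.png

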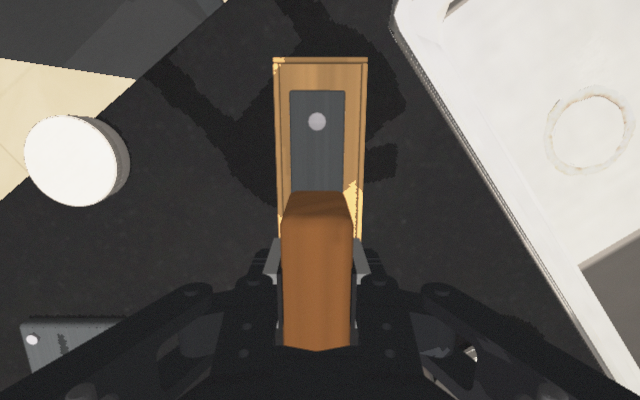

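The file sits squarely above the tray, and it touched down at TCP z = 0.0417, the same height as at the grasp. I'll release it now.

Run:
```python
from h import *
command_gripper(0.06)
p=r.read_state()["eef_pos"]
r.move_straight(p+[0,0,.12],speed=.12)
r.move_straight(p+[-.02,0,.21],speed=.2)
r.hold(.2)
im,d=optics.get_image("wrist"); cv2.imwrite("pics/w9.png",im[:,:,::-1])
m=wristmodel();np.savez("pics/w9.npz",d=d,**m)
im,d=optics.get_image("top"); cv2.imwrite("pics/t9.png",im[:,:,::-1])
im,d=optics.get_image("scene"); cv2.imwrite("pics/s9.png",im[:,:,::-1])
print(r.read_state()["time_s"],r.read_state()["contact_force"])
```

```text
33.725 [ 0.02506893 -0.02548588  0.30098244]
```

View pics/w9.png

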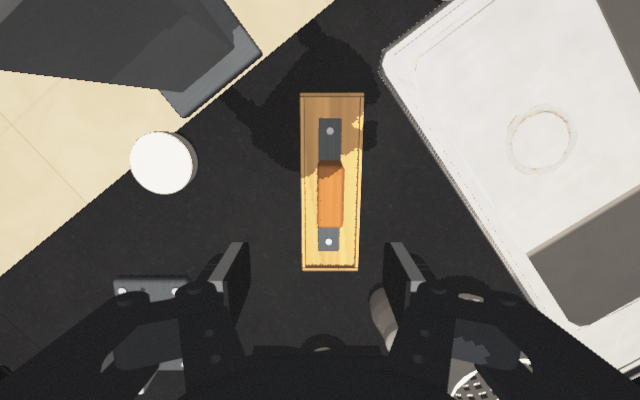

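View pics/s9.png

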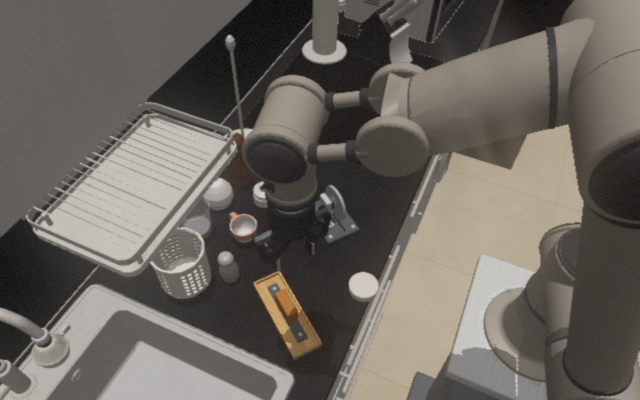

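```bash
python3 -c "
from h import *
r.finish_job();print('done')"
```

```text
the job is handed in; nothing more can be done
done
```

I dressed the rim in three pressed strokes, lifting the file clear for every return, then laid the file back in its tray, let go and handed the job in. `finish_job` reports no verdict, so what follows is from my own measurements.

- **Pressure:** readings between moves were about 5–14 N. The highest, 14.1 N, came at the end of the second stroke. I only read the force between short moves, so brief peaks in between were not recorded.
- **Stud:** the wrist camera put it at about 1.2 rad after the first stroke, 2.6 after the second and 3.1 after the third, each good to about 0.1 rad. I did not look at the stud again after the third stroke, but nothing touched the disc after that.
- **File:** the last pictures show it lying flat, block up and roughly centred in the tray, with the gripper open and clear of it. It touched down at the same height it was picked up from.
- **Bystanders:** in the last wrist and scene pictures, the ones I could see looked unmoved. The arm hid some of them, including the mug. I compared them by eye, not by measuring.
- **Time:** the clock read 33.7 s just before I handed in.

The top and wrist cameras disagreed by 3–5 mm on where the tray and stand are. I used the average, and the grasp, strokes and placing went cleanly with it.

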